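# Load the glass tray and index it one hole along

### The arm

A 6-joint arm with a two-finger parallel gripper is mounted at the origin on the work surface. World frame = base frame: x ahead of the robot, y to its left, z up, the work surface at z = 0. Lengths are in m, angles in rad, forces in N, time in s.
With the tool pointing down it reaches from about 0.3 to 0.775 m from the base axis. Payload 14.6 kg.
Tool frame: the origin (TCP) lies at the very end of the fingers, on their centre line; the grasp point (between the pads) lies 19 mm behind it (bot.grip_depth is the distance from the TCP to the grasp point, in m); z points along the fingers, y is the direction in which the jaws open and shut (so a half turn about z gives the same grasp; the last joint's range is limited). The gripper opens to 94 mm and grips with 3 to 60 N. Pads are 16 mm wide; open, the fingers measure 119 mm over their backs; the gripper's body (75 mm by 177 mm) begins 78 mm behind the grasp point.
Start: joints at [-1.23, 0.3, 1.521, -0, 1.321, -0.067], TCP at [0.218, -0.505, 0.205] pointing down, gripper open.
Joint ranges: [-3.03, 3.03], [-0.79, 2.21], [0.23, 2.52], [-1.04, 4.18], [0, 3.07], [-2.55, 2.55]. Speed limits (rad/s): [2.22, 2.22, 2.57, 3.14, 3.14, 3.14].

### API

Orientations are given as a rotation vector (axis times angle).
In Python, from workcell import bot gives the robot as it stands.
- The arm moves only by the tool play_rows, never from a script. Its argument "commands" is a list of rows, each an object with "offset": the shift along the tool's x, y, z in units of 30 mm (1.0 is 30 mm), a list of three; "spin": the turn about the tool's z in degrees; "grip": the opening, from 0 (shut) to 1 (fully open). A call has 1 to 12 rows; each row shifts and turns the commanded pose from where the row before left it, along the tool's axes as they then stand; what a row does not reach is not made up. A row lasts 1/10 s, in which the tool goes at most 50 mm and 8.59 degrees, less where a joint would pass 70% of its speed; a pose out of reach is approached as far as the arm can. A call is refused whole if a number of a shift passes 1 or a number of a turn 8.59, either way. A call with a gripper value outside its range is refused whole. The fingers move at their own pace and stop on an object; the grip force is fixed at half the most. Time passes only in rows, so rows that do not move let the fingers close. It gives the time, the measured TCP pose, the force and the opening at its end, in the units of the state.
- bot.read_state(): the state, without advancing time (a new reading comes with each control period).
- bot.read_camera(name): name is "side" or "top"; returns (picture, depth): 400x640x3 uint8, red, green, blue; 400x640 float32, m along the optical axis (not along the pixel's ray), 0 where there is no reading.
- bot.camera_info(name): a dict with "camera_matrix" (3x3 intrinsics, pixels), "pose" (4x4, takes a point from camera to world coordinates). Camera axes: x right, y down, z forward; pixel columns grow to the right and rows downward; lengths in m; the calibration is good to about 2 mm. A picture is of the moment at which its call begins. camera_info takes no time and is no camera call.
- bot.finish_job(): hands the job in, once; it reports no verdict.
Trained networks look in the newest picture that a camera, given by its name, has taken for a name from the list of things; names that differ only in an ending like _2 or _b are one class to them, and where a whole thing is asked for, a point or a joint stands for the part that bears it (a point fixed in the world has none). Each returns a list of dicts, best first, with "confidence" (0 to 1); they miss things now and then, are a little off and sometimes report something else, mostly with a low value. They report only what shows in the picture. A call takes as long as a camera call.
- bot.spot_in(query, camera): "bbox" ([centre column, centre row, width, height] in pixels, round what is visible of it).
- bot.regions_of(query, camera): "region" (400x640 bool, what is visible of it) and "bbox" ([centre column, centre row, width, height] in pixels, round what is visible of it).
The state is a dict: "time_s": time; "qpos": joint angles; "qd": joint speeds; "joint_torque": joint torques, N m; "eef_pos": TCP position; "orientation": TCP orientation; "wrist_force": force on the tool from outside, world axes, zero at the start; "torque": the same for the moment, N m; "gripper_width": opening from 0.0 (shut) to 1.0 (fully open).
Only numpy, scipy, OpenCV 4.12 (cv2) and the standard library are available. Lean on these libraries where they do the work, as an engineer would, in place of code of your own. Each camera call takes 0.05 s, during which the arm holds its last target. There are 200 camera calls.

### The job

Tip the steel pot by its handle so that all four glass lumps fall into the tray, and stand the pot upright again. Then pull up the black lock knob, slide the loaded tray one hole along the bar, away from the pot, and let the pin go fully home in that hole. Finish while still holding the knob in the gripper with the pin home, and leave the other things on the bench where they are.

Things in the scene. Friction and masses are not known exactly. Their poses are not given: they have to be found in the camera images.
- slide_bed: grey base plate 150 x 440 mm, fixed, with a level punched bar (top 34 mm up), a tipping pot at one end and a tray sliding on the bar. Origin on the bench under the pot's hinge line; z up, y along the bar from the pot to the bar's far end (the way the tray is to slide). At the start, in mm: pot hinge (0,0,115), handle bar (0,-125,150), tray middle (0,65), tray rim z 86, knob middle (0,162,118).
- pot_hinge (a point): middle of the pot's hinge line, 115 mm above the bench. The hinge line is level and runs along slide_bed's x between two posts 112 mm apart.
- pot (a joint): tilt of the pot, rad: 0 = upright on its wooden saddle (start, a stop); grows as the handle is raised and the pot tips over its hinge towards the tray; stop at 2.35. Stiff (2 to 4 N at the handle), stays where it is left. Open steel pot, mouth 84 mm, 75 mm tall, rim 25 mm above the hinge line; the lumps slide out over the lip into the tray well past level, at about 1.9 to 2.3.
- handle_bar (a point): middle of the pot's handle: level round bar, 10 mm thick, 80 mm long between its arms, parallel to the hinge line, on the side away from the tray, 41 mm clear of the pot. At pot = 0 it lies 125 mm behind and 35 mm above the hinge line; it rises on a circle of radius 130 mm. It can turn within a grip, so it can be carried round with the gripper still pointing down.
- tray (a point): open aluminium tray, 100 (x) x 110 (y) x 40 mm tall, walls 3 mm, fixed on the carriage that slides on the bar. This point: the centre of its underside, 46 mm above the bench, axes as slide_bed. At the first hole its near wall is 10 mm past the pot's hinge line.
- carriage (a joint): how far the carriage (with tray and lock knob) has been slid along the bar away from the pot, m: 0 = first hole (start), 0.050 = the next hole, 0.100 = the one after. Locked while the pin is in a hole; slides with about 1.5 N when the pin is pulled.
- plunger (a joint): how far the lock pin is pulled up, m: 0 = fully home in a hole, free of the hole above 0.010, stop at 0.016. A spring pushes it down with 4 N when home, 6.5 N when fully pulled; between holes the pin rides on the bar at 0.010. Round pin, 8 mm; the holes are 10 mm long along the bar.
- knob: the black knob on top of the lock pin: upright cylinder, 28 mm diameter, 30 mm tall, just beyond the tray's far wall; it rises with the pin and travels with the carriage. Origin 118 mm straight below its middle (on the bench surface when the pin is home).
- knob_mid (a point): middle of the knob (half-way up, on its axis), 118 mm above the bench when the pin is home.
- next_hole (a point): the next hole of the bar, where the pin must go: its mouth, on the bar's top face, 50 mm further along the bar than the hole the pin starts in.
- lump1_mid (a point): centre of one of four glass lumps (faceted, about 20 mm across, 18 mm tall, 10 to 21 g) that lie in the pot at the start.
- lump2_mid (a point): centre of one of four glass lumps (faceted, about 20 mm across, 18 mm tall, 10 to 21 g) that lie in the pot at the start.
- lump3_mid (a point): centre of one of four glass lumps (faceted, about 20 mm across, 18 mm tall, 10 to 21 g) that lie in the pot at the start.
- lump4_mid (a point): centre of one of four glass lumps (faceted, about 20 mm across, 18 mm tall, 10 to 21 g) that lie in the pot at the start.
- v_rest: dark steel V-shaped glass rest, 50 x 100 mm, 64 mm tall, loose on the bench beside the slide; to be left alone. Origin at its underside.
- shaping_block: wooden shaping block, 60 x 60 x 35 mm, loose on the bench beside the slide; to be left alone. Origin at its underside.
- cork_pot: small wooden cup, 64 mm across, 55 mm tall, loose on the bench beside the slide; to be left alone. Origin at its underside.
- tweezers: steel tweezers, 150 mm long, loose on the bench beside the slide; to be left alone. Origin at its underside.
- paddle: flat dark paddle with wooden handle, 170 mm long, loose on the bench beside the slide; to be left alone. Origin at its underside.
- cork_ring: cork ring, 72 mm across, 20 mm tall, loose on the bench beside the slide; to be left alone. Origin at its underside.

How it is judged:
On the way, in this order (a step that is already met when the one before it is completed fails the run):
1. all four lumps lie in the tray, which is still at the first hole (x of lump1_mid in the frame of tray between -0.049 and 0.049 m and y of lump1_mid in the frame of tray between -0.054 and 0.054 m and z of lump1_mid in the frame of tray between 0 and 0.042 m and x of lump2_mid in the frame of tray between -0.049 and 0.049 m and y of lump2_mid in the frame of tray between -0.054 and 0.054 m and z of lump2_mid in the frame of tray between 0 and 0.042 m and x of lump3_mid in the frame of tray between -0.049 and 0.049 m and y of lump3_mid in the frame of tray between -0.054 and 0.054 m and z of lump3_mid in the frame of tray between 0 and 0.042 m and x of lump4_mid in the frame of tray between -0.049 and 0.049 m and y of lump4_mid in the frame of tray between -0.054 and 0.054 m and z of lump4_mid in the frame of tray between 0 and 0.042 m and value of joint carriage below 0.01 m), for 0.2 s.
2. the pot stands upright again (value of joint pot below 0.12 rad), for 0.2 s.
3. the lock pin is pulled up (value of joint plunger above 0.009 m), for 0.05 s.
4. the pin is home in the next hole (value of joint plunger below 0.003 m and value of joint carriage between 0.047 and 0.053 m), for 0.2 s.
At the end, for the whole second after the job is handed in: all four lumps in the tray; pot upright (tilt under 0.12 rad); carriage at the next hole (0.050 m, within 3 mm) with the lock pin home (pulled up less than 3 mm); the fingers still hold the knob between them (contact force over 2 N, grasp point within 25 mm of its middle); tray at rest (all of step 4 and x of lump1_mid in the frame of tray between -0.049 and 0.049 m and y of lump1_mid in the frame of tray between -0.054 and 0.054 m and z of lump1_mid in the frame of tray between 0 and 0.042 m and x of lump2_mid in the frame of tray between -0.049 and 0.049 m and y of lump2_mid in the frame of tray between -0.054 and 0.054 m and z of lump2_mid in the frame of tray between 0 and 0.042 m and x of lump3_mid in the frame of tray between -0.049 and 0.049 m and y of lump3_mid in the frame of tray between -0.054 and 0.054 m and z of lump3_mid in the frame of tray between 0 and 0.042 m and x of lump4_mid in the frame of tray between -0.049 and 0.049 m and y of lump4_mid in the frame of tray between -0.054 and 0.054 m and z of lump4_mid in the frame of tray between 0 and 0.042 m and value of joint pot below 0.12 rad and contact force between the fingers and knob above 2 N and distance between the grasp point and knob_mid below 0.025 m and velocity of joint carriage between -0.02 and 0.02 m/s); the arm keeps its last pose, push and grip.
It fails at once if a bystander on the bench is moved by more than 40 mm (distance of any of v_rest, shaping_block, cork_pot, tweezers, paddle, cork_ring from where it was at the start of the episode above 0.04 m).
It also fails if it takes over 67 s, if anything falls off the work surface, if the arm or the gripper's body presses on something with over 40 N, if the wrist force passes 120 N, or if a joint passes its speed limit or range.

## Working session

There is one attempt and no reset: what is moved stays moved. The work goes in short steps, Python scripts to look and compute and a tool call to move; the robot and the scene stay as the last step left them, time stands still between calls to the robot, and variables do not carry over. Pictures are saved under pics/ and viewed, about 8 in all and at most 12, crops included, and the job is handed in when it is done.

Besides the shell and the picture viewer there is one more tool, called after "Emit:" by a JSON object that holds its "api" and its "payload". play_rows: Moves the arm, as the interface text tells. Its arguments: {"type":"object","properties":{"commands":{"type":"array","items":{"type":"object","properties":{"offset":{"type":"array","items":{"type":"number"}},"spin":{"type":"number"},"grip":{"type":"number"}}}}},"required":["commands"]}

```bash
mkdir -p pics; cat > h.py <<'E'
import numpy as np, cv2
from workcell import bot
def pts(cam, region, depth):
    i=bot.camera_info(cam); K=np.array(i["camera_matrix"]); T=np.array(i["pose"])
    v,u=np.nonzero(region&(depth>0)); z=depth[v,u]
    p=np.c_[(u-K[0,2])*z/K[0,0],(v-K[1,2])*z/K[1,1],z]
    return p@T[:3,:3].T+T[:3,3]
def snap(cam,name):
    p,d=bot.read_camera(cam); cv2.imwrite(f"pics/{name}.png",p[:,:,::-1]); return p,d
E
python3 - <<'E'
from h import *
np.set_printoptions(precision=4,suppress=True)
P=[]
for c in ("top","side"):
    p,d=snap(c,c+"0"); P.append(p)
    print(c,np.array(bot.camera_info(c)["pose"]).round(3).tolist())
    for q in ("slide_bed","handle_bar","knob","tray","pot"):
        for r in bot.regions_of(q,c)[:2]:
            w=pts(c,r["region"],d)
            print(c,q,round(r["confidence"],2),np.array(r["bbox"]).round(),len(w), np.median(w,0) if len(w) else '', np.percentile(w,[2,98],axis=0).ravel() if len(w) else '')
print(bot.read_state())
E
python3 -c "
import cv2,numpy as np
a=[cv2.imread(f'pics/{c}0.png') for c in('top','side')]
cv2.imwrite('pics/both0.png',cv2.resize(np.vstack(a),(480,600)))"
```

```text
top [[-0.011, -0.988, 0.152, 0.453], [-1.0, 0.008, -0.021, 0.014], [0.019, -0.152, -0.988, 0.812], [0.0, 0.0, 0.0, 1.0]]
top slide_bed 0.66 [264. 190. 254. 115.] 18742 [0.5718 0.0986 0.0153] [ 0.4877 -0.1082  0.0096  0.6666  0.3111  0.1521]
top handle_bar 0.58 [344. 192.  94.  68.] 2768 [ 0.5611 -0.0327  0.1181] [ 0.5056 -0.1102  0.0674  0.6066  0.0192  0.1559]
top knob 0.59 [204. 173.  19.  16.] 268 [0.5883 0.1743 0.1323] [0.577  0.1643 0.11   0.6004 0.1878 0.1355]
top knob 0.23 [300. 131.  52.  32.] 1453 [0.687  0.0246 0.0154] [ 0.6696 -0.0233  0.0018  0.7199  0.0724  0.0662]
top tray 0.94 [250. 189. 108.  69.] 4887 [0.5808 0.0998 0.05  ] [0.5237 0.0281 0.0436 0.6266 0.1883 0.133 ]
top pot 0.95 [343. 190.  92.  74.] 2721 [ 0.5623 -0.0332  0.1182] [ 0.5053 -0.1092  0.0677  0.6059  0.019   0.1559]
top pot 0.58 [205. 172.  20.  17.] 267 [0.5885 0.1751 0.1324] [0.5771 0.1644 0.1138 0.6019 0.1886 0.1355]
side [[-0.973, -0.167, 0.157, 0.414], [-0.228, 0.641, -0.733, 0.68], [0.022, -0.749, -0.662, 0.711], [0.0, 0.0, 0.0, 1.0]]
side slide_bed 0.72 [294. 251. 146. 211.] 13059 [0.5721 0.1511
[... 519 characters left out ...]
e tray 0.59 [383. 224.  27.  38.] 325 [ 0.4237 -0.0389  0.0087] [ 0.3996 -0.106   0.0023  0.447   0.027   0.0143]
side pot 0.66 [330. 175.  64.  66.] 1911 [ 0.556  -0.0403  0.1189] [ 0.5071 -0.2385  0.0015  0.6089  0.0209  0.1552]
{'time_s': 0.6, 'qpos': array([-1.2296,  0.2999,  1.521 ,  0.    ,  1.3207, -0.0666]), 'qd': array([-0.0001, -0.0005, -0.0007,  0.0005,  0.0009, -0.0005]), 'joint_torque': array([  0.001 , -53.1476, -35.2826,   0.0709,   0.0214,  -0.    ]), 'eef_pos': array([ 0.2181, -0.5049,  0.2054]), 'orientation': array([-3.0765, -0.6362, -0.    ]), 'wrist_force': array([-0.4278, -0.1781, -0.1696]), 'torque': array([0.0226, 0.0116, 0.0052]), 'gripper_width': 1.0005461369936024}
```

View pics/top0.png

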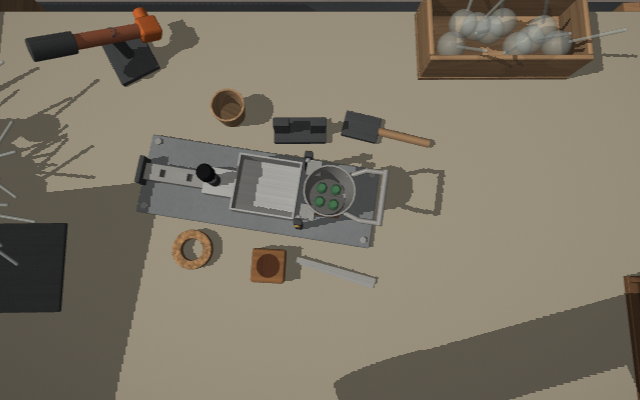

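View pics/side0.png

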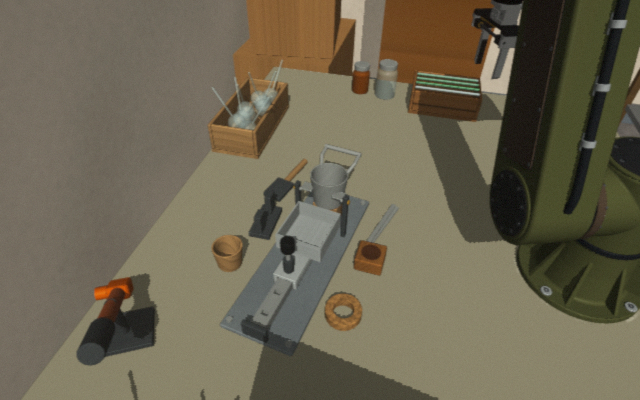

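Top view: pot at (330,190), handle bar at about (382,197), tray at (268,185), knob at (206,173). The bar runs roughly along world +y, turned slightly. Next I fit the bed frame.

```bash
python3 - <<'E'
from h import *
np.set_printoptions(precision=4,suppress=True)
full=np.ones((400,640),bool)
A=[]
for c in ("top","side"):
    _,d=bot.read_camera(c); w=pts(c,full,d)
    box=(w[:,0]>.48)&(w[:,0]<.68)&(w[:,1]>-.14)&(w[:,1]<.36); w=w[box]
    h=w[(w[:,2]>.147)&(w[:,2]<.165)&(w[:,1]<-.08)]
    k=w[(w[:,2]>.128)&(w[:,2]<.14)&(w[:,1]>.15)]
    t=w[(w[:,2]>.08)&(w[:,2]<.09)&(w[:,1]>.0)&(w[:,1]<.16)]
    for n,q in (("handle",h),("knob",k),("tray",t)):
        r=cv2.minAreaRect((q[:,:2]*1000).astype(np.float32)); print(c,n,len(q),q.mean(0),q[:,2].max(),r)
    bed=w[(w[:,2]>.005)&(w[:,2]<.02)]; print(c,'bed',cv2.minAreaRect((bed[:,:2]*1000).astype(np.float32)))
    R=bot.read_state()
from scipy.spatial.transform import Rotation as Ro
print(Ro.from_rotvec(R["orientation"]).as_matrix())
E
```

```text
top handle 487 [ 0.5461 -0.1009  0.1536] 0.1583775915455513 ((544.8765258789062, -92.08010864257812), (35.94197082519531, 88.16162872314453), 80.77626037597656)
top knob 223 [0.5895 0.1771 0.1328] 0.13654955652771983 ((589.7373657226562, 177.6878204345703), (24.672992706298828, 26.442468643188477), 5.504302024841309)
top tray 545 [0.5762 0.0821 0.0858] 0.08951387249680964 ((568.3873291015625, 70.0929183959961), (136.1749267578125, 110.53512573242188), 80.27522277832031)
top bed ((580.6585083007812, 101.5781478881836), (454.0946960449219, 199.91415405273438), 89.78839111328125)
side handle 199 [ 0.5452 -0.0998  0.1529] 0.15766216147867684 ((543.9190673828125, -96.88081359863281), (33.38920211791992, 90.33663177490234), 89.92739868164062)
side knob 129 [0.5888 0.1805 0.1326] 0.13609998922516542 ((589.0218505859375, 180.5782470703125), (24.220285415649414, 23.957141876220703), 16.331743240356445)
side tray 560 [0.5699 0.0685 0.0848] 0.08993022544476881 ((568.7787475585938, 67.70301818847656), (144.75209045410156, 119.9670639038086), 82.23918151855469)
side bed ((580.0919189453125, 111.50384521484375), (471.1459655761719, 199.93055725097656), 89.97367095947266)
[[ 0.918   0.3966  0.    ]
 [ 0.3966 -0.918  -0.0001]
 [-0.      0.0001 -1.    ]]
```

Emit:
{"api": "play_rows", "payload": {"commands": [{"offset":[0,0,0],"spin":8.2,"grip":1},{"offset":[0,0,0],"spin":8.2,"grip":0.8},{"offset":[0,0,0],"spin":8.2,"grip":0.6},{"offset":[0,0,0],"spin":8.1,"grip":0.4},{"offset":[0.57,-0.99,0],"spin":0,"grip":0.4},{"offset":[0.57,-0.99,0],"spin":0,"grip":0.4},{"offset":[0.57,-0.99,0],"spin":0,"grip":0.4},{"offset":[0.57,-0.99,0],"spin":0,"grip":0.4},{"offset":[0.57,-0.99,0],"spin":0,"grip":0.4},{"offset":[0.57,-0.99,0],"spin":0,"grip":0.4},{"offset":[0.57,-0.99,0],"spin":0,"grip":0.4},{"offset":[0.57,-0.99,0],"spin":0,"grip":0.4}]}}

```text
time_s: 1.9
eef_pos: [0.3924, -0.2914, 0.2056]
orientation: [3.131, -0.256, 0.0]
wrist_force: [0.4, -0.1, 0.2]
gripper_width: 0.401
```

Emit:
{"api": "play_rows", "payload": {"commands": [{"offset":[0.57,-0.99,0],"spin":0,"grip":0.4},{"offset":[0.57,-0.99,0],"spin":0,"grip":0.4},{"offset":[0.57,-0.99,0],"spin":0,"grip":0.4},{"offset":[0.57,-0.99,0],"spin":0,"grip":0.4},{"offset":[0.57,-0.99,0],"spin":0,"grip":0.4},{"offset":[0.57,-0.99,0],"spin":0,"grip":0.4},{"offset":[0,0,0],"spin":0,"grip":0.4},{"offset":[0,0,0],"spin":0,"grip":0.4}]}}

```text
time_s: 2.7
eef_pos: [0.5218, -0.1331, 0.2052]
orientation: [3.131, -0.254, -0.001]
wrist_force: [-0.2, -0.9, -0.4]
gripper_width: 0.399
```

Emit:
{"api": "play_rows", "payload": {"commands": [{"offset":[0.55,-1,0],"spin":0,"grip":0.4},{"offset":[0,-0.04,0.4],"spin":0,"grip":0.4},{"offset":[0,0,0.8],"spin":0,"grip":0.4},{"offset":[0,0,0.8],"spin":0,"grip":0.4},{"offset":[0,0,0.47],"spin":0,"grip":0.4},{"offset":[0,0,0],"spin":0,"grip":0.4},{"offset":[0,0,0],"spin":0,"grip":0.4}]}}

```text
time_s: 3.4
eef_pos: [0.5432, -0.1059, 0.132]
orientation: [3.131, -0.256, 0.001]
wrist_force: [-0.4, 0.8, -0.3]
gripper_width: 0.4
```

```bash
python3 - <<'E'
from h import *
p,d=bot.read_camera("side"); q,_=bot.read_camera("top")
a=cv2.resize(p[120:320,230:430],(400,400));b=cv2.resize(q[90:290,230:430],(400,400))
cv2.imwrite("pics/g1.png",np.hstack([a,b])[:,:,::-1]); print(bot.read_state()["eef_pos"],bot.read_state()["wrist_force"])
E
```

```text
[ 0.54355781 -0.1057269   0.13254267] [ 0.6006296   0.19114945 -0.43549438]
```

View pics/g1.png

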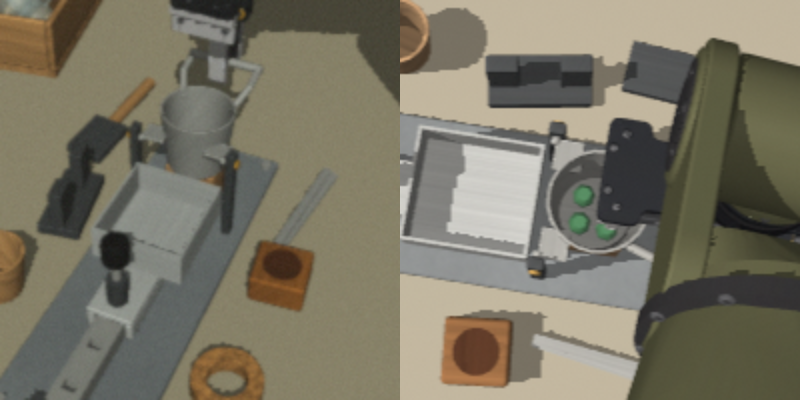

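The crop shows the fingers straddling the handle bar between its arms, at about (220,70). I'll close on it.

Emit:
{"api": "play_rows", "payload": {"commands": [{"offset":[0,0,0],"spin":0,"grip":0},{"offset":[0,0,0],"spin":0,"grip":0},{"offset":[0,0,0],"spin":0,"grip":0},{"offset":[0,0,0],"spin":0,"grip":0}]}}

```text
time_s: 3.9
eef_pos: [0.5433, -0.1044, 0.1315]
orientation: [-3.129, 0.255, -0.001]
wrist_force: [3.9, 21.4, 2.1]
gripper_width: 0.098
```

```bash
python3 - <<'E'
import numpy as np
a0=np.arctan2(35,-125); R=129.8
f=lambda t:np.array([R*np.cos(a0-t),R*np.sin(a0-t)])
ts=np.r_[np.arange(0,1.6,.1),np.arange(1.6,2.3,.06)]
for t,u in zip(ts,ts[1:]):
    d=(f(u)-f(t))/30; print(round(u,2),[0,round(-d[0],2),round(-d[1],2)], f(u).round(1))
E
```

```text
0.1 [0, np.float64(-0.14), np.float64(-0.41)] [-120.9   47.3]
0.2 [0, np.float64(-0.18), np.float64(-0.39)] [-115.5   59.1]
0.3 [0, np.float64(-0.22), np.float64(-0.37)] [-109.1   70.4]
0.4 [0, np.float64(-0.25), np.float64(-0.35)] [-101.5   80.9]
0.5 [0, np.float64(-0.29), np.float64(-0.32)] [-92.9  90.6]
0.6 [0, np.float64(-0.32), np.float64(-0.29)] [-83.4  99.5]
0.7 [0, np.float64(-0.34), np.float64(-0.26)] [-73.1 107.3]
0.8 [0, np.float64(-0.37), np.float64(-0.23)] [-62. 114.]
0.9 [0, np.float64(-0.39), np.float64(-0.19)] [-50.3 119.7]
1.0 [0, np.float64(-0.41), np.float64(-0.15)] [-38.1 124.1]
1.1 [0, np.float64(-0.42), np.float64(-0.11)] [-25.5 127.3]
1.2 [0, np.float64(-0.43), np.float64(-0.06)] [-12.7 129.2]
1.3 [0, np.float64(-0.43), np.float64(-0.02)] [  0.3 129.8]
1.4 [0, np.float64(-0.43), np.float64(0.02)] [ 13.2 129.1]
1.5 [0, np.float64(-0.43), np.float64(0.07)] [ 26.1 127.2]
1.6 [0, np.float64(-0.42), np.float64(0.11)] [ 38.6 123.9]
1.66 [0, np.float64(-0.25), np.float64(0.08)] [ 46.  121.4]
1.72 [0, np.float64(-0.24), np.float64(0.1)] [ 53.2 118.4]
1.78 [0, np.float64(-0.23), np.float64(0.11)] [ 60.2 115. ]
1.84 [0, np.float64(-0.23), np.float64(0.13)] [ 67.  111.2]
1.9 [0, np.float64(-0.22), np.float64(0.14)] [ 73.5 107. ]
1.96 [0, np.float64(-0.21), np.float64(0.15)] [ 79.8 102.4]
2.02 [0, np.float64(-0.2), np.float64(0.17)] [85.8 97.4]
2.08 [0, np.float64(-0.19), np.float64(0.18)] [91.5 92.1]
2.14 [0, np.float64(-0.18), np.float64(0.19)] [96.8 86.4]
2.2 [0, np.float64(-0.17), np.float64(0.2)] [101.9  80.5]
2.26 [0, np.float64(-0.15), np.float64(0.21)] [106.5  74.2]
```

Emit:
{"api": "play_rows", "payload": {"commands": [{"offset":[0,-0.07,0],"spin":0,"grip":0},{"offset":[0,0,0],"spin":0,"grip":0}]}}

```text
time_s: 4.1
eef_pos: [0.5434, -0.1042, 0.1316]
orientation: [3.129, -0.256, 0.0]
wrist_force: [-1.5, -7.6, 1.0]
gripper_width: 0.098
```

Emit:
{"api": "play_rows", "payload": {"commands": [{"offset":[0,-0.14,-0.41],"spin":0,"grip":0},{"offset":[0,-0.18,-0.39],"spin":0,"grip":0},{"offset":[0,-0.22,-0.37],"spin":0,"grip":0},{"offset":[0,-0.25,-0.35],"spin":0,"grip":0},{"offset":[0,-0.29,-0.32],"spin":0,"grip":0},{"offset":[0,-0.32,-0.29],"spin":0,"grip":0},{"offset":[0,0,0],"spin":0,"grip":0}]}}

```text
time_s: 4.8
eef_pos: [0.5505, -0.0635, 0.1982]
orientation: [3.127, -0.256, 0.004]
wrist_force: [-10.4, -15.8, 18.8]
gripper_width: 0.096
```

Emit:
{"api": "play_rows", "payload": {"commands": [{"offset":[-0.03,0.05,-0.07],"spin":0,"grip":0},{"offset":[0,0,0],"spin":0,"grip":0}]}}

```text
time_s: 5.0
eef_pos: [0.55, -0.0637, 0.1982]
orientation: [3.13, -0.256, 0.005]
wrist_force: [4.2, -4.0, 3.0]
gripper_width: 0.096
```

Emit:
{"api": "play_rows", "payload": {"commands": [{"offset":[0,-0.34,-0.26],"spin":0,"grip":0},{"offset":[0,-0.37,-0.23],"spin":0,"grip":0},{"offset":[0,-0.39,-0.19],"spin":0,"grip":0},{"offset":[0,-0.41,-0.15],"spin":0,"grip":0},{"offset":[0,0,0],"spin":0,"grip":0}]}}

```text
time_s: 5.5
eef_pos: [0.5577, -0.0183, 0.2243]
orientation: [3.13, -0.255, 0.007]
wrist_force: [1.7, -3.6, 11.6]
gripper_width: 0.1
```

Emit:
{"api": "play_rows", "payload": {"commands": [{"offset":[0,-0.42,-0.15],"spin":0,"grip":0},{"offset":[0,-0.43,-0.07],"spin":0,"grip":0},{"offset":[0,-0.43,-0.02],"spin":0,"grip":0},{"offset":[0,-0.43,0.02],"spin":0,"grip":0},{"offset":[0,0,0],"spin":0,"grip":0}]}}

```text
time_s: 6.0
eef_pos: [0.5657, 0.033, 0.2297]
orientation: [3.131, -0.254, 0.005]
wrist_force: [4.6, -0.4, 5.5]
gripper_width: 0.094
```

Emit:
{"api": "play_rows", "payload": {"commands": [{"offset":[0.02,-0.43,0.05],"spin":0,"grip":0},{"offset":[0,-0.42,0.11],"spin":0,"grip":0},{"offset":[0,-0.25,0.08],"spin":0,"grip":0},{"offset":[0,-0.24,0.1],"spin":0,"grip":0},{"offset":[0,-0.23,0.11],"spin":0,"grip":0},{"offset":[0,-0.23,0.13],"spin":0,"grip":0},{"offset":[0,0,0],"spin":0,"grip":0}]}}

```text
time_s: 6.7
eef_pos: [0.5744, 0.0865, 0.2107]
orientation: [-3.131, 0.255, -0.0]
wrist_force: [5.5, -1.0, -0.6]
gripper_width: 0.096
```

Emit:
{"api": "play_rows", "payload": {"commands": [{"offset":[0.02,-0.22,0.14],"spin":0,"grip":0},{"offset":[0,-0.21,0.15],"spin":0,"grip":0},{"offset":[0,0,0],"spin":0,"grip":0},{"offset":[0,-0.2,0.17],"spin":0,"grip":0},{"offset":[0,-0.19,0.18],"spin":0,"grip":0},{"offset":[0,0,0],"spin":0,"grip":0}]}}

```text
time_s: 7.3
eef_pos: [0.5788, 0.1105, 0.1913]
orientation: [-3.131, 0.255, 0.001]
wrist_force: [1.9, 0.1, -1.9]
gripper_width: 0.093
```

Emit:
{"api": "play_rows", "payload": {"commands": [{"offset":[0,-0.18,0.19],"spin":0,"grip":0},{"offset":[0,-0.17,0.2],"spin":0,"grip":0},{"offset":[0,0,0],"spin":0,"grip":0},{"offset":[0,-0.15,0.21],"spin":0,"grip":0},{"offset":[0,0,0],"spin":0,"grip":0},{"offset":[0,0,0],"spin":0,"grip":0},{"offset":[0,0,0],"spin":0,"grip":0}]}}

```text
time_s: 8.0
eef_pos: [0.5813, 0.1243, 0.1742]
orientation: [-3.131, 0.256, -0.0]
wrist_force: [2.5, -0.8, -0.4]
gripper_width: 0.097
```

```bash
python3 - <<'E'
from h import *
p,d=bot.read_camera("side"); q,_=bot.read_camera("top")
a=cv2.resize(p[150:300,240:390],(400,400));b=cv2.resize(q[100:280,190:370],(400,400))
cv2.imwrite("pics/t1.png",np.hstack([a,b])[:,:,::-1]); print(bot.read_state()["wrist_force"])
for n in range(1,2):
    for r in bot.spot_in("lump1_mid","side"): print(r)
E
```

```text
[ 3.05509172 -0.26441484 -1.67494497]
```

View pics/t1.png

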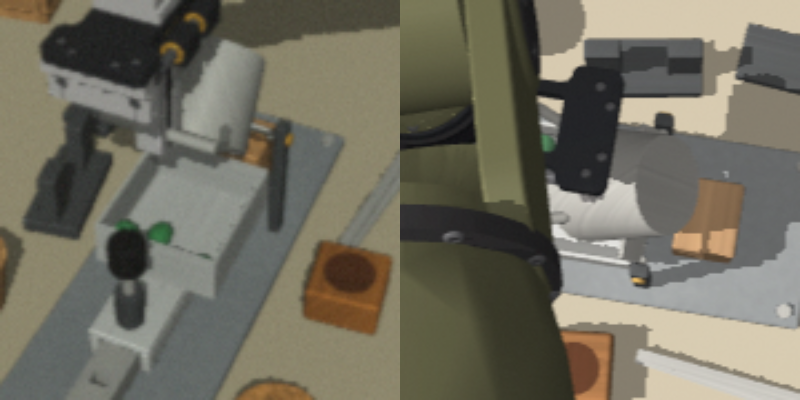

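Two lumps show against the tray's far wall, at about (125,228) and (160,232). Others may be hidden, so I'll tip a little further, then return.

Emit:
{"api": "play_rows", "payload": {"commands": [{"offset":[0,-0.14,0.22],"spin":0,"grip":0},{"offset":[0,-0.05,0.09],"spin":0,"grip":0},{"offset":[0,0,0],"spin":0,"grip":0},{"offset":[0,0,0],"spin":0,"grip":0},{"offset":[0,0,0],"spin":0,"grip":0}]}}

```text
time_s: 8.65
eef_pos: [0.5822, 0.1301, 0.1649]
orientation: [-3.131, 0.256, -0.0]
wrist_force: [4.9, -0.9, -1.5]
gripper_width: 0.097
```

```bash
python3 - <<'E'
from h import *
p,d=bot.read_camera("side")
a=cv2.resize(p[180:280,250:370],(720,600),interpolation=cv2.INTER_CUBIC)
cv2.imwrite("pics/t2.png",a[:,:,::-1]); print(bot.read_state()["wrist_force"])
g=(p[:,:,1].astype(int)>p[:,:,0]+25)&(p[:,:,1].astype(int)>p[:,:,2]+10); g[:,400:]=False
n,l,s,c=cv2.connectedComponentsWithStats(g.astype(np.uint8)); 
for i in range(1,n):
    if s[i,4]>5: print(s[i],c[i],pts("side",l==i,d).mean(0).round(3))
E
```

```text
[ 4.39839666  0.47461529 -0.73428566]
[284 233   7   3  18] [286.55555556 234.11111111] [0.614 0.106 0.068]
[296 234   8   7  49] [299.67346939 237.04081633] [0.586 0.105 0.065]
```

View pics/t2.png

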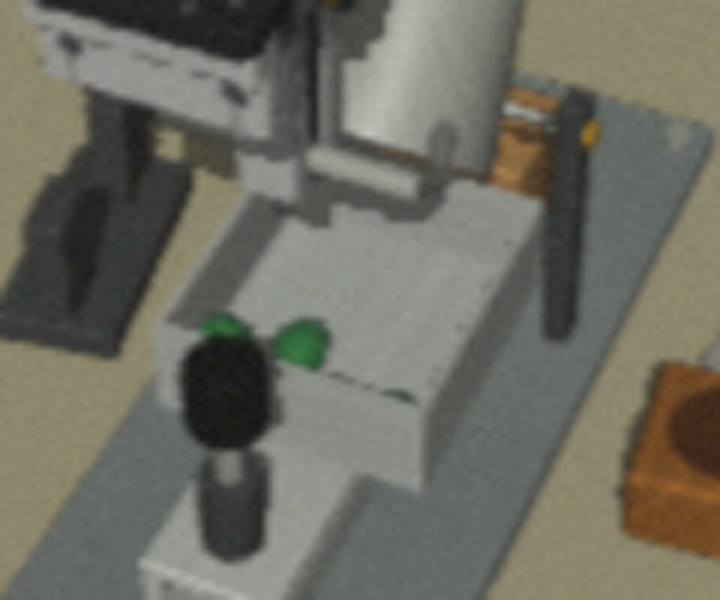

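Three lumps are visible in the tray: (225,325), (300,342), and one peeking over the wall at (400,397). The fourth is probably also behind the wall. I'll bring the pot back and check from the top.

Emit:
{"api": "play_rows", "payload": {"commands": [{"offset":[0,0.19,-0.31],"spin":0,"grip":0},{"offset":[0,0.32,-0.41],"spin":0,"grip":0},{"offset":[0,0.37,-0.37],"spin":0,"grip":0},{"offset":[0,0.41,-0.32],"spin":0,"grip":0},{"offset":[0,0.44,-0.28],"spin":0,"grip":0},{"offset":[0,0.46,-0.24],"spin":0,"grip":0},{"offset":[0,0.49,-0.18],"spin":0,"grip":0},{"offset":[0,0.42,-0.11],"spin":0,"grip":0},{"offset":[0,0.43,-0.06],"spin":0,"grip":0},{"offset":[0,0,0],"spin":0,"grip":0}]}}

```text
time_s: 9.7
eef_pos: [0.5644, 0.0238, 0.2336]
orientation: [3.13, -0.258, -0.002]
wrist_force: [-5.1, -0.4, 8.0]
gripper_width: 0.097
```

Emit:
{"api": "play_rows", "payload": {"commands": [{"offset":[0,0.43,-0.02],"spin":0,"grip":0},{"offset":[0,0.43,0.02],"spin":0,"grip":0},{"offset":[0,0.43,0.07],"spin":0,"grip":0},{"offset":[0,0.42,0.13],"spin":0,"grip":0},{"offset":[0,0.41,0.16],"spin":0,"grip":0},{"offset":[0,0.39,0.2],"spin":0,"grip":0},{"offset":[0,0.37,0.23],"spin":0,"grip":0},{"offset":[0,0.34,0.26],"spin":0,"grip":0},{"offset":[0,0,0],"spin":0,"grip":0}]}}

```text
time_s: 10.6
eef_pos: [0.5484, -0.071, 0.1997]
orientation: [-3.13, 0.258, 0.005]
wrist_force: [-0.7, 5.3, -7.9]
gripper_width: 0.097
```

Emit:
{"api": "play_rows", "payload": {"commands": [{"offset":[0,0.29,0.37],"spin":0,"grip":0},{"offset":[0,0.25,0.4],"spin":0,"grip":0},{"offset":[0,0.2,0.4],"spin":0,"grip":0},{"offset":[0,0,0],"spin":0,"grip":0}]}}

```text
time_s: 11.0
eef_pos: [0.5447, -0.0943, 0.166]
orientation: [3.128, -0.257, -0.003]
wrist_force: [-8.5, -9.0, 3.0]
gripper_width: 0.098
```

```bash
python3 - <<'E'
from h import *
p,d=bot.read_camera("side"); q,_=bot.read_camera("top")
a=cv2.resize(p[120:280,260:420],(400,400));b=cv2.resize(q[110:270,210:370],(400,400))
cv2.imwrite("pics/r1.png",np.hstack([a,b])[:,:,::-1])
w=pts("side",np.ones((400,640),bool),d)
w=w[(w[:,0]>.48)&(w[:,0]<.61)&(w[:,1]<-.06)&(w[:,1]>-.13)&(w[:,2]>.12)]
for lo,hi in ((.48,.525),(.565,.61)):
    s=w[(w[:,0]>lo)&(w[:,0]<hi)]; print(len(s), s.mean(0) if len(s) else 0, s.max(0) if len(s) else 0, s.min(0) if len(s) else 0)
E
```

```text
631 [ 0.51592828 -0.08667552  0.31845161] [ 0.52495438 -0.06048344  0.47638761] [ 0.4982677  -0.12970033  0.16789735]
233 [ 0.57700642 -0.07804117  0.28000516] [ 0.59229705 -0.06004759  0.47014534] [ 0.56501855 -0.10584776  0.15600587]
```

View pics/r1.png

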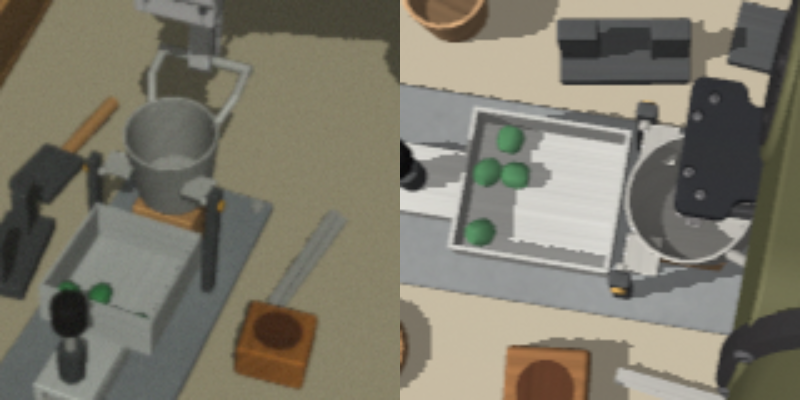

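All four lumps are in the tray: top crop (510,138), (487,172), (515,175) and (480,232). The pot is nearly down, so I'll finish lowering it.

Emit:
{"api": "play_rows", "payload": {"commands": [{"offset":[0,0.15,0.35],"spin":0,"grip":0},{"offset":[0,0.12,0.4],"spin":0,"grip":0},{"offset":[0,0,0],"spin":0,"grip":0}]}}

```text
time_s: 11.4
eef_pos: [0.5432, -0.103, 0.1436]
orientation: [3.126, -0.257, -0.003]
wrist_force: [-9.0, -15.9, 2.9]
gripper_width: 0.096
```

Emit:
{"api": "play_rows", "payload": {"commands": [{"offset":[-0.02,0.06,0.25],"spin":0,"grip":0},{"offset":[0,0.02,0.15],"spin":0,"grip":0},{"offset":[0,0,0],"spin":0,"grip":0}]}}

```text
time_s: 11.7
eef_pos: [0.5455, -0.1046, 0.1361]
orientation: [3.127, -0.256, 0.013]
wrist_force: [-2.4, -8.7, 24.2]
gripper_width: 0.101
```

Emit:
{"api": "play_rows", "payload": {"commands": [{"offset":[0,0,0],"spin":0,"grip":0.35},{"offset":[0,0,0],"spin":0,"grip":0.35},{"offset":[0,0,-0.2],"spin":0,"grip":0.35},{"offset":[0,0,-0.8],"spin":0,"grip":0.35},{"offset":[0,0,-0.8],"spin":0,"grip":0.35},{"offset":[0,0,-0.9],"spin":0,"grip":0.35},{"offset":[0.0,0,0],"spin":0,"grip":0.4}]}}

```text
time_s: 12.4
eef_pos: [0.5446, -0.1024, 0.217]
orientation: [3.13, -0.255, 0.009]
wrist_force: [-0.2, -0.6, -0.3]
gripper_width: 0.387
```

```bash
python3 - <<'E'
from h import *
np.set_printoptions(precision=4,suppress=True)
p,d=bot.read_camera("side")
w=pts("side",np.ones((400,640),bool),d)
h=w[(w[:,0]>.48)&(w[:,0]<.62)&(w[:,1]>-.13)&(w[:,1]<-.09)&(w[:,2]>.12)&(w[:,2]<.19)]
print(len(h),h.mean(0),np.percentile(h[:,2],[5,50,95]),h.min(0))
cv2.imwrite("pics/r2.png",cv2.resize(p[120:280,260:420],(500,500))[:,:,::-1])
print(bot.read_state()["eef_pos"])
E
```

```text
175 [ 0.5445 -0.1016  0.1534] [0.1486 0.1539 0.1565] [ 0.499  -0.1154  0.146 ]
[ 0.5439 -0.1022  0.2148]
```

View pics/r2.png

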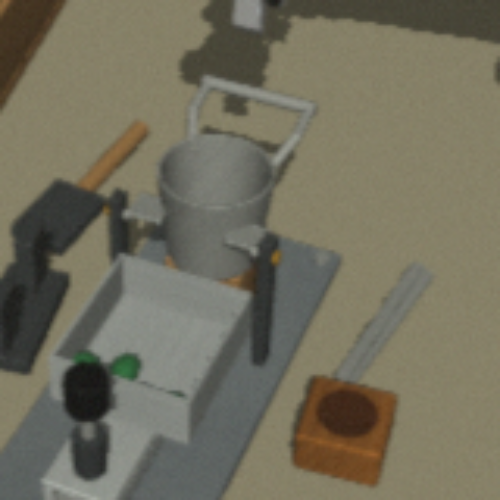

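Pot stands upright: the handle is at the same height as at the start (0.153), and the lumps are in the tray at (85,358) and (125,367). Next is the knob.

Emit:
{"api": "play_rows", "payload": {"commands": [{"offset":[0,-1,0],"spin":0,"grip":0.5},{"offset":[0,-1,0],"spin":0,"grip":0.5},{"offset":[0,-1,0],"spin":0,"grip":0.5},{"offset":[0,-1,0],"spin":0,"grip":0.5},{"offset":[0,-1,0],"spin":0,"grip":0.5},{"offset":[0,-1,0],"spin":0,"grip":0.5},{"offset":[0,-1,0],"spin":0,"grip":0.5},{"offset":[0,-1,0],"spin":0,"grip":0.5},{"offset":[0,-1,0],"spin":0,"grip":0.5},{"offset":[0,-0.5,0],"spin":0,"grip":0.5},{"offset":[0,0,0],"spin":0,"grip":0.5},{"offset":[0,0,0],"spin":0,"grip":0.5}]}}

```text
time_s: 13.65
eef_pos: [0.5895, 0.1784, 0.2127]
orientation: [3.131, -0.256, -0.001]
wrist_force: [-0.1, -0.8, -0.0]
gripper_width: 0.503
```

Down 109 mm to z ≈ 0.104, then close.

Emit:
{"api": "play_rows", "payload": {"commands": [{"offset":[0,0,0.9],"spin":0,"grip":0.5},{"offset":[0,0,0.9],"spin":0,"grip":0.5},{"offset":[0,0,0.8],"spin":0,"grip":0.5},{"offset":[0,0,0.6],"spin":0,"grip":0.5},{"offset":[0,0,0.4],"spin":0,"grip":0.5},{"offset":[0,0,0],"spin":0,"grip":0.5},{"offset":[0,0,0],"spin":0,"grip":0.4},{"offset":[0,0,0],"spin":0,"grip":0},{"offset":[0,0,0],"spin":0,"grip":0},{"offset":[0,0,0],"spin":0,"grip":0}]}}

```text
time_s: 14.65
eef_pos: [0.59, 0.1792, 0.1062]
orientation: [-3.131, 0.256, -0.003]
wrist_force: [-0.0, -1.6, 4.6]
gripper_width: 0.283
```

Emit:
{"api": "play_rows", "payload": {"commands": [{"offset":[0,0,-0.15],"spin":0,"grip":0},{"offset":[0,0,-0.15],"spin":0,"grip":0},{"offset":[0,0,-0.15],"spin":0,"grip":0},{"offset":[0,0,0],"spin":0,"grip":0},{"offset":[0,0,0],"spin":0,"grip":0}]}}

```text
time_s: 15.15
eef_pos: [0.5898, 0.1792, 0.1185]
orientation: [-3.131, 0.256, -0.001]
wrist_force: [5.2, 1.1, -7.2]
gripper_width: 0.286
```

Emit:
{"api": "play_rows", "payload": {"commands": [{"offset":[0,-0.2,-0.04],"spin":0,"grip":0},{"offset":[0,-0.35,0],"spin":0,"grip":0},{"offset":[0,-0.35,0],"spin":0,"grip":0},{"offset":[0,-0.35,0],"spin":0,"grip":0},{"offset":[0,-0.25,0],"spin":0,"grip":0},{"offset":[0,-0.17,0],"spin":0,"grip":0},{"offset":[0,0,0],"spin":0,"grip":0},{"offset":[0,0,0],"spin":0,"grip":0}]}}

```text
time_s: 15.95
eef_pos: [0.5981, 0.2287, 0.1195]
orientation: [3.131, -0.255, 0.001]
wrist_force: [8.1, 1.1, -7.2]
gripper_width: 0.286
```

Emit:
{"api": "play_rows", "payload": {"commands": [{"offset":[0.04,0,0.15],"spin":0,"grip":0},{"offset":[0,0,0.15],"spin":0,"grip":0},{"offset":[0,0,0.15],"spin":0,"grip":0},{"offset":[0,0,0],"spin":0,"grip":0},{"offset":[0,0,0],"spin":0,"grip":0}]}}

```text
time_s: 16.45
eef_pos: [0.5985, 0.2286, 0.1064]
orientation: [-3.131, 0.255, 0.001]
wrist_force: [-3.7, 1.7, -1.3]
gripper_width: 0.289
```

Emit:
{"api": "play_rows", "payload": {"commands": [{"offset":[-0.02,0,0.06],"spin":0,"grip":0},{"offset":[0,0,0],"spin":0,"grip":0},{"offset":[0,0,0],"spin":0,"grip":0}]}}

```text
time_s: 16.75
eef_pos: [0.5986, 0.2288, 0.1062]
orientation: [-3.13, 0.255, -0.003]
wrist_force: [-5.9, 0.5, 9.4]
gripper_width: 0.287
```

```bash
python3 - <<'E'
from h import *
np.set_printoptions(precision=4,suppress=True)
p,d=bot.read_camera("side"); q,_=bot.read_camera("top")
a=cv2.resize(p[150:310,230:390],(400,400));b=cv2.resize(q[110:270,190:350],(400,400))
cv2.imwrite("pics/f1.png",np.hstack([a,b])[:,:,::-1])
s=bot.read_state();print(s["eef_pos"],s["wrist_force"],s["gripper_width"])
w=pts("side",np.ones((400,640),bool),d)
h=w[(w[:,0]>.48)&(w[:,0]<.62)&(w[:,1]>-.13)&(w[:,1]<-.09)&(w[:,2]>.12)&(w[:,2]<.19)]
print("handle",h.mean(0))
t=w[(w[:,2]>.08)&(w[:,2]<.09)&(w[:,0]>.5)&(w[:,0]<.66)&(w[:,1]>.0)&(w[:,1]<.2)]
ey=t[:,:2]@np.array([.1616,.987]); print("tray rim e_y range",np.percentile(ey,[1,99])-(np.array([.5636,.0192])@np.array([.1616,.987])))
E
```

```text
[0.5986 0.2288 0.1062] [-5.6702  0.6221 10.3478] 0.2878375008479837
handle [ 0.5009 -0.095   0.1525]
tray rim e_y range [-0.0203  0.1702]
```

View pics/f1.png

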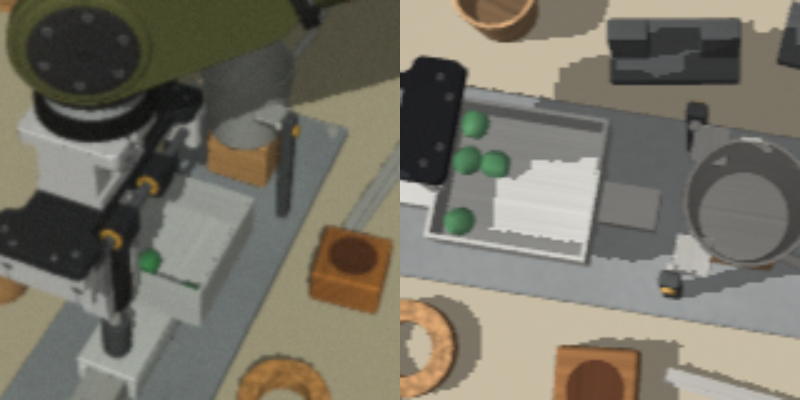

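The tray is one hole along with all four lumps in it, at (475,125), (465,160), (495,163) and (460,220). The pot is upright and empty. Pushing down meets a firm stop at the original home height, so the pin is home.

```bash
python3 -c "
from workcell import bot
print(bot.finish_job())"
```

```text
the job is handed in; nothing more can be done
None
```

I tipped the pot by its handle until all four lumps were in the tray, then stood it upright again. I then pulled the lock knob up about 12 mm, slid the tray 50 mm to the next hole, lowered the pin home, and handed in while still holding the knob. The clock read about 17 s of the 67 s allowed, and `finish_job` gave no verdict.

**Last checks:**
- **Lumps and pot:** the final top view showed four lumps in the tray and the pot upright and empty.
- **Pot height:** right after I let go of the handle it stood at 0.153 m, the same as at the start.
- **Tray travel:** the gripper moved 50.2 mm along the bar.
- **Pin:** the gripper height was 106.2 mm, the same as with the pin home at the start. A slight push down met a firm stop at about 10 N.
- **Grip:** the fingers measured about 27 mm apart on the 28 mm knob.

**Not fully clean:**
- While carrying the pot back, the handle bar slipped in the fingers by roughly 5–10 mm. It did no visible harm.
- In the final picture the arm hid parts of the scene. My depth readings of the handle position and tray rim from that picture were contaminated, so I did not rely on them.
- I did not measure the bystanders. None looked moved in the pictures, and I felt no contact with them.

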